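# Load a parts cassette into the cleaning carrier and latch it

### The job

Load the smaller parts cassette, the one waiting in a wooden stand, into the carrier's empty slot: first lift the carrier's latch bar out of its notch and swing it well clear of the slots, then lower the cassette by hand all the way home in the slot without dropping it in, and let go of it. Finally lift the latch bar over its keeper, let it drop fully into the notch, and let go. Leave the larger cassette, the one already loaded and everything else on the bench where they are.

Things in the scene. Friction and masses are not known exactly. Their poses are not given: they have to be found in the camera images.
- rack: The carrier, fixed: aluminium base plate 210 (x) x 135 (y) x 10 mm; origin at the centre of its underside, on the bench. Two slot holders stand on it at x=-28 and x=+28 mm, y=0. A steel latch bar (12 x 12 mm section) runs along its -x, over the middle of both slots, from a post at the far end (point pivot) to the keeper (point notch); its underside is 93 mm above the bench.
- pivot (a point): Pivot point of the latch bar, on its axis, at (90, 0, 99) mm in the carrier's frame; the post and its cap reach 112 mm above the bench.
- notch (a point): Middle of the floor of the keeper's notch, at (-78, 0, 90.5) mm in the carrier's frame; keeper 10 mm thick in x. Notch 20 mm wide in y, open upwards. Its +y cheek (7 mm thick) tops at 115 mm above the bench: the bar opens to +y and must be lifted over it (lift above about 0.14 rad). The -y cheek is a taller backstop, top at 132 mm, which stops a bar swung in too far.
- swing (a joint): Swing of the latch bar about the vertical post, rad: 0 = along the carrier's -x, in line with the notch (free play in the notch about +-0.024); grows as the free end swings towards the carrier's +y, up to 1.5. It stays where it is left (friction 0.02 Nm).
- lift (a joint): Lift of the latch bar about the level axis at the pivot, rad: 0 = level, its bottom stop all round the swing (fully down in the notch when swing is 0); grows as the free end rises, up to 0.7. The bar (0.12 kg) falls back by its own weight when released.
- ball (a point): Centre of the black ball knob, 22 mm wide, on an 8 mm stem on top of the bar's free end: the place to hold the bar. 198 mm from the pivot along the bar and 41 mm above the bar's axis (35 mm above its top); 140 mm above the bench when the bar is down; 30 mm beyond the keeper.
- slot_free: The empty one of the carrier's two equal grey slot holders (its place varies). Origin: centre of its underside, 10 mm above the bench; axes as the carrier's. Holder 30 (x) x 122 (y) x 41 mm; slot 12.5 (x) x 105 (y) mm, floor 4 mm above the origin, straight walls up to 33 mm, then lips flared outwards by about 4 mm up to 41 mm above the origin.
- slot_used: The other slot holder, the same, with loaded_cassette in it.
- cassette: The parts cassette to load: flat upright steel slab with barred sides, 10 (x, thick) x 100 (y) x 75 (z) mm, about 0.15 kg, origin at the centre of its underside. It stands in the groove of stand_a. Pinch it across its thickness at the middle of its top edge. Home in the slot its top is 89 mm above the bench, 4 mm under the closed latch bar.
- big_cassette: The larger cassette, not to be used: plain sides, 14 x 120 x 90 mm, standing in stand_b; origin as above.
- loaded_cassette: A cassette like the one to load, already in the other slot: 10 x 100 x 75 mm, origin as above.
- stand_a: Fixed wooden stand of cassette: 44 (x) x 108 (y) x 20 mm, groove 13 mm wide along y, floor 6 mm above its origin (centre of underside, on the bench).
- stand_b: Fixed wooden stand of big_cassette: 44 x 128 x 20 mm, groove 17 mm wide, floor 6 mm. The two stands change places from run to run.
- loupe: Bystander: eyeglass loupe, black cone 34 mm wide, 30 high, big end down; origin at its underside, on the bench.
- parts_jar: Bystander: glass jar 48 mm wide, 55 high, aluminium lid; origin at its underside, on the bench.
- oil_bottle: Bystander: amber bottle 36 mm wide, 70 high; origin at its underside, on the bench.
- driver: Bystander: screwdriver 130 mm long, lying along its x; origin at its underside, on the bench.
- gear: Bystander: brass gear wheel 47 mm wide, 12 high; origin at its underside, on the bench.
- holder: Bystander: steel movement holder, H-shaped block 68 x 50 x 14 mm; origin at its underside, on the bench.
- tweezers: Bystander: steel tweezers 122 mm long, lying along x; origin at its underside, on the bench.

How it is judged:
On the way, in this order (a step that is already met when the one before it is completed fails the run):
1. the latch bar is out of its notch and swung clear of the slots (swing above 0.7 rad) (value of joint swing above 0.7 rad), for 0.1 s.
2. the cassette is lifted out of its stand (z of cassette in the frame of stand_a above 0.03 m), for 0.05 s.
3. the cassette is lowered in the grip to within 12 mm of the slot's floor (horizontal distance between cassette and slot_free below 0.005 m and angle between the y axis of cassette and the y axis of slot_free, either way round below 0.06 rad and z of cassette in the frame of slot_free below 0.016 m and contact force between cassette and the fingers above 0.5 N), for 0.02 s.
4. the cassette is home on the slot's floor (within 3 mm) and let go (horizontal distance between cassette and slot_free below 0.005 m and angle between the y axis of cassette and the y axis of slot_free, either way round below 0.06 rad and z of cassette in the frame of slot_free below 0.007 m and angle between cassette's own z axis and vertical below 0.1 rad and contact force between cassette and the fingers below 0.1 N), for 0.1 s.
5. the latch bar is lifted above its keeper, coming back over it (value of joint lift above 0.12 rad and value of joint swing below 0.25 rad), for 0.02 s.
At the end, for the whole second after the job is handed in: Cassette upright in the empty slot, within 5 mm of its middle and 3 mm of its floor; bar down in its notch (lift below 0.03, swing within 0.05 rad of 0); all at rest; loaded cassette still home; larger one upright in its stand, within 20 mm of its start (horizontal distance between cassette and slot_free below 0.005 m and angle between the y axis of cassette and the y axis of slot_free, either way round below 0.06 rad and z of cassette in the frame of slot_free below 0.007 m and angle between cassette's own z axis and vertical below 0.1 rad and value of joint lift below 0.03 rad and value of joint swing between -0.05 and 0.05 rad and linear speed of cassette below 0.02 m/s and velocity of joint each of lift, swing below 0.1 rad/s and z of loaded_cassette in the frame of slot_used below 0.008 m and horizontal distance between loaded_cassette and slot_used below 0.006 m and distance of big_cassette from where it was at the start of the episode below 0.02 m and angle between big_cassette's own z axis and vertical below 0.2 rad); the robot touches nothing.
It fails at once if the larger or the loaded cassette is taken out or moved by more than 30 mm (distance of any of big_cassette, loaded_cassette from where it was at the start of the episode above 0.03 m).
It fails at once if another thing on the bench is moved by more than 30 mm (distance of any of loupe, parts_jar, oil_bottle, driver, gear, holder, tweezers from where it was at the start of the episode above 0.03 m).
It also fails if it takes over 64 s, if anything falls off the work surface, if the arm or the gripper's body presses on something with over 40 N, if the wrist force passes 120 N, or if a joint passes its speed limit or range.

### The arm

A 6-joint arm with a two-finger parallel gripper is mounted at the origin on the work surface. World frame = base frame: x ahead of the robot, y to its left, z up, the work surface at z = 0. Lengths are in m, angles in rad, forces in N, time in s.
With the tool pointing down it reaches from about 0.3 to 0.875 m from the base axis. Payload 6.4 kg.
Tool frame: the origin (TCP) lies where the fingers leave the gripper's body, on its centre line; the fingertips stand 64 mm ahead of it and the grasp point (between the pads) lies 45 mm ahead of it; z points along the fingers, y is the direction in which the jaws open and shut (so a half turn about z gives the same grasp; the last joint's range is limited). The gripper opens to 88 mm and grips with 3 to 60 N. Pads are 18 mm wide; open, the fingers measure 123 mm over their backs; the gripper's body (75 mm by 187 mm) begins 45 mm behind the grasp point.
Start: joints at [-1.462, 0.181, 1.607, -0, 1.354, -0.206], TCP at [0.178, -0.547, 0.303] pointing down, gripper open.
Joint ranges: [-2.99, 2.99], [-0.89, 2.07], [0.3, 2.58], [-1.14, 4.28], [0, 2.63], [-3.12, 3.12]. Speed limits (rad/s): [2.57, 2.57, 3.01, 3.14, 3.14, 3.14].

### API

Orientations are given as a unit quaternion [w, x, y, z].
In Python, from workcell import r gives the robot as it stands.
- The arm moves only by the shell command python3 -m handwheel 'ROWS' [FORCE]. ROWS is JSON, a list of rows, each a list of 5 numbers: the shift along the world's x, y, z in units of 30 mm (1.0 is 30 mm), then the turn about the world's z in units of 5 degrees (1.0 is 5 degrees), then the opening, from 0 (shut) to 1 (fully open). In form: [[tx, ty, tz, spin, hand], ...]. A call has exactly 5 rows; each row shifts and turns the commanded pose from where the row before left it; what a row does not reach is not made up. A row lasts 1/10 s, in which the tool goes at most 50 mm and 8.59 degrees, less where a joint would pass 70% of its speed; a pose out of reach is approached as far as the arm can. A call is refused whole if a number of a shift passes 1 or a number of a turn 1, either way. A call with a gripper value outside its range is refused whole. The fingers move at their own pace and stop on an object; FORCE is the grip in N (left out, the last holds). Time passes only in rows, so rows that do not move let the fingers close, or fill a call up. It gives the time, the measured TCP pose, the force and the opening at its end, in the units of the state.
- r.sense(): the state, without advancing time (a new reading comes with each control period).
- r.capture(name): name is "scene" or "top" or "wrist"; returns the picture (400x640x3 uint8, red, green, blue); there is no depth.
- r.camera_model(name): a dict with "fx", "fy", "cx", "cy" (pixels), "eye" and "rotation" of the camera in the world. Camera axes: x right, y down, z forward; pixel columns grow to the right and rows downward; lengths in m; the calibration is good to about 2 mm. A picture is of the moment at which its call begins: read the wrist's pose just before it. camera_model takes no time and is no camera call; for the wrist camera it gives the pose at the moment of the call.
- r.sign_off(): hands the job in, once; it reports no verdict.
The state is a dict: "clock": time; "joints": joint angles; "qvel": joint speeds; "tau": joint torques, N m; "eef_pos": TCP position; "tool_rot": TCP orientation; "wrist_force": force on the tool from outside, world axes, zero at the start; "moment": the same for the moment, N m; "finger_gap": finger opening in m.
Only numpy, scipy, OpenCV 4.12 (cv2) and the standard library are available. Lean on these libraries where they do the work, as an engineer would, in place of code of your own. Each camera call takes 0.05 s, during which the arm holds its last target.

## Working session

There is one attempt and no reset: what is moved stays moved. The work goes in short steps, Python scripts to look and compute and a shell command to move; the robot and the scene stay as the last step left them, time stands still between calls to the robot, and variables do not carry over. Pictures are saved under pics/ and viewed, and the job is handed in when it is done.

```bash
ls; mkdir -p pics
cat > h.py <<'E'
import numpy as np, cv2
from workcell import r
def snap(name,fn):
    im=r.capture(name); cv2.imwrite('pics/'+fn,im[:,:,::-1].copy()); return im
def ray(cam,u,v):
    d=np.array([(u-cam['cx'])/cam['fx'],(v-cam['cy'])/cam['fy'],1.])
    return np.array(cam['eye']),np.array(cam['rotation'])@d
def onz(cam,u,v,z):
    e,d=ray(cam,u,v); return e+d*(z-e[2])/d[2]
def proj(cam,p):
    q=np.array(cam['rotation']).T@(np.array(p)-np.array(cam['eye'])); return cam['fx']*q[0]/q[2]+cam['cx'],cam['fy']*q[1]/q[2]+cam['cy']
E
python3 - <<'E'
from h import *
for n in('scene','top','wrist'):
    snap(n,n+'0.png'); print(n,r.camera_model(n))
print(r.sense())
E
```

```text
pics
scene {'fx': 422.88542129267825, 'fy': 422.88542129267825, 'cx': 318.90065925566176, 'cy': 204.0602892774347, 'eye': array([1.47154297, 0.16836932, 0.72600419]), 'rotation': array([-0.29806359,  0.57752638,  0.67221593, -0.35460842])}
top {'fx': 481.0951976210768, 'fy': 481.0951976210768, 'cx': 319.7672742036115, 'cy': 201.81187053996393, 'eye': array([0.34617907, 0.03700044, 1.27789396]), 'rotation': array([-0.06867051,  0.70500055, -0.70269775,  0.06689137])}
wrist {'fx': 342.89389183107505, 'fy': 342.89389183107505, 'cx': 316.61408720134426, 'cy': 203.03982788591932, 'eye': array([ 0.2567907 , -0.52053149,  0.38513253]), 'rotation': array([ 0.12812229,  0.79894808, -0.58007971, -0.09367052])}
{'clock': 0.15, 'joints': array([-1.46229892e+00,  1.81391776e-01,  1.60774526e+00,  1.95890746e-07,
        1.35375994e+00, -2.06328048e-01]), 'qvel': array([ 0.00072253, -0.00113233, -0.0019895 , -0.00225972,  0.0002314 ,
        0.00072786]), 'tau': array([ 1.31217177e-03, -4.34229863e+01, -3.42172623e+01,  7.02343904e-02,
        3.55655747e-02, -7.73531315e-05]), 'eef_pos': array([ 0.1780167 , -0.54642917,  0.30202098]), 'tool_rot': array([-6.51378702e-04,  9.87635971e-01,  1.56763398e-01,  3.19835816e-05]), 'wrist_force': array([-0.85136982,  0.15360685, -0.4361593 ]), 'moment': array([-0.00515563,  0.04135951,  0.02395648]), 'finger_gap': 0.08816158207304232}
```

```bash
cat >> h.py <<'E'
from scipy.spatial.transform import Rotation as Rn
_cm=r.camera_model
def cam(n):
    c=dict(_cm(n)); q=c['rotation']; c['rotation']=Rn.from_quat([q[1],q[2],q[3],q[0]]).as_matrix(); return c
E
python3 - <<'E'
from h import *
for n in('scene','top','wrist'): print(cam(n)['rotation'].round(3))
print(proj(cam('top'),r.sense()['eef_pos']))
E
```

```text
[[-0.155  0.565 -0.81 ]
 [ 0.988  0.081 -0.132]
 [-0.009 -0.821 -0.571]]
[[ 0.003 -0.982  0.191]
 [-1.    -0.003  0.003]
 [-0.002 -0.191 -0.982]]
[[ 0.309 -0.903 -0.298]
 [-0.951 -0.294 -0.096]
 [-0.001  0.313 -0.95 ]]
(np.float64(624.2785809300885), np.float64(385.59345301664905))
```

View pics/top0.png

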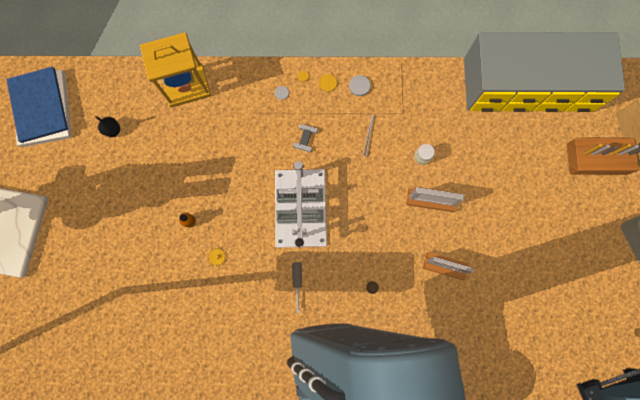

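View pics/scene0.png

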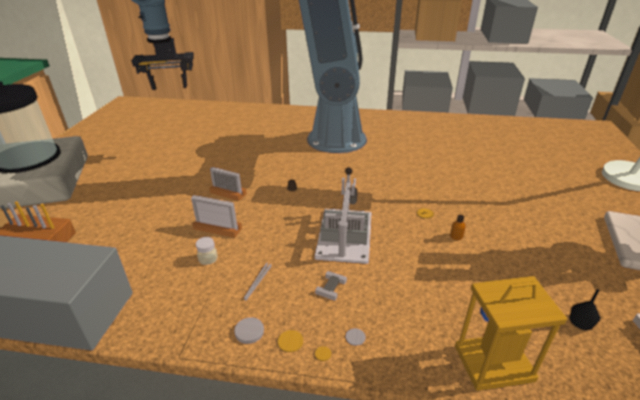

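View pics/wrist0.png

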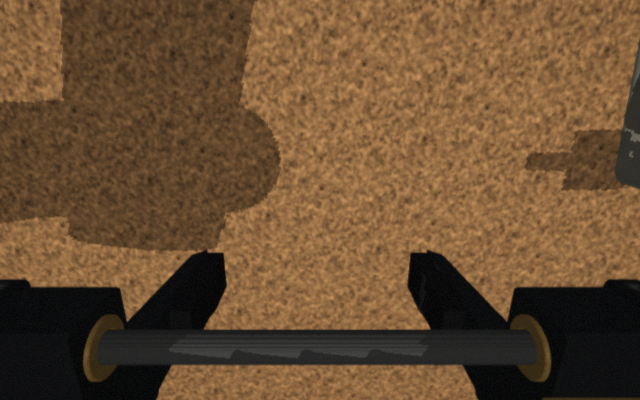

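Run:
```python
import cv2
a=cv2.imread('pics/top0.png')
cv2.imwrite('pics/c1.png',cv2.resize(a[150:260,255:345],None,fx=5.4,fy=5.4,interpolation=cv2.INTER_CUBIC))
cv2.imwrite('pics/c2.png',cv2.resize(a[175:290,395:495],None,fx=5.2,fy=5.2,interpolation=cv2.INTER_CUBIC))
from h import *
c=cam('top')
for n,u,v,z in [('c0',275.5,171,.01),('c1',325,170,.01),('c2',327,246,.01),('c3',275.5,247,.01),('pivot',298,165,.112),('ball',299,242,.14),('sa l',423.5,265,.02),('sb',463,206,.02),('gear',217,257,.01)]: print(n,onz(c,u,v,z).round(4))
```

```text
c0 [0.6776 0.1613 0.01  ]
c1 [0.6808 0.0267 0.01  ]
c2 [0.474  0.0211 0.01  ]
c3 [0.4709 0.157  0.01  ]
pivot [0.6667 0.0952 0.112 ]
ball [0.4702 0.0892 0.14  ]
sa l [ 0.4244 -0.2293  0.02  ]
sb [ 0.5805 -0.34    0.02  ]
gear [0.4441 0.3101 0.01  ]
```

View pics/c1.png

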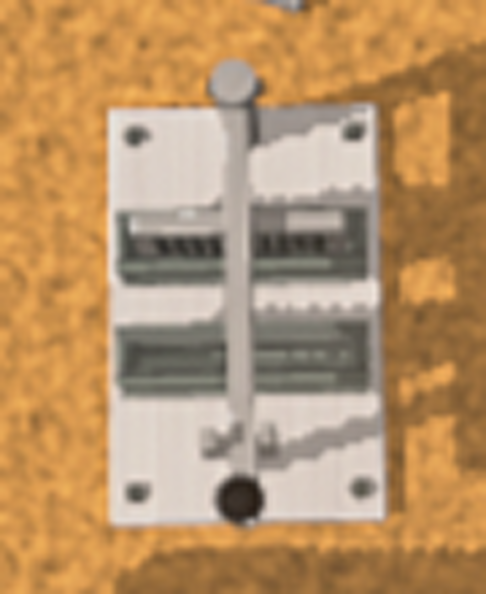

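View pics/c2.png

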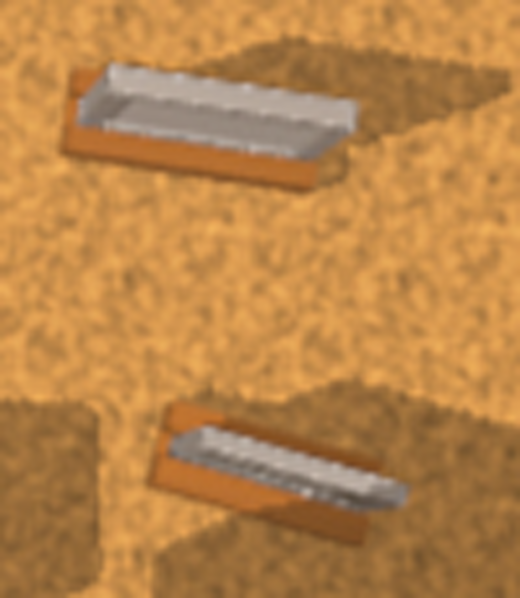

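The top view shows the carrier at about (300,207) px, with the empty slot on the robot's side and the bar's ball at (299,242). The smaller cassette's stand is at (448,266) and the big one's at (435,200). Next I move over while taking wrist views.

```bash
python3 -m handwheel '[[0.45,1,0,-0.16,1],[0.45,1,0,-0.16,1],[0.45,1,0,-0.16,1],[0.45,1,0,-0.16,1],[0.45,1,0,-0.16,1]]'; python3 -m handwheel '[[0.45,1,0,-0.16,1],[0.45,1,0,-0.16,1],[0.45,1,0,-0.16,1],[0.45,1,0,-0.16,1],[0,0,0,0,1]]'
python3 - <<'E'
from h import *
import pickle
c=cam('wrist'); snap('wrist','w1.png'); pickle.dump(c,open('w1.pkl','wb'))
E
python3 -m handwheel '[[0.45,1,0,-0.16,1],[0.45,1,0,-0.16,1],[0.45,1,0,-0.16,1],[0.45,1,0,-0.16,1],[0.45,1,0,-0.16,1]]'; python3 -m handwheel '[[0.45,1,0,-0.16,1],[0.45,1,0,-0.16,1],[0.45,1,0,-0.16,1],[0.45,1,0,-0.16,1],[0.45,1,0,-0.16,1]]';python3 -m handwheel '[[0.45,1,0,-0.16,1],[0,0,0,0,1],[0,0,0,0,1],[0,0,0,0,1],[0,0,0,0,1]]'
python3 - <<'E'
from h import *
import pickle
c=cam('wrist'); snap('wrist','w2.png'); pickle.dump(c,open('w2.pkl','wb'))
E
```

```text
clock: 0.65
eef_pos: [0.2459, -0.3954, 0.3024]
tool_rot: [-0.0, 0.993, 0.122, -0.0]
wrist_force: [-0.3, -0.1, 0.1]
finger_gap: 0.0879
clock: 1.15
eef_pos: [0.3004, -0.2738, 0.3024]
tool_rot: [-0.001, 0.995, 0.096, 0.0]
wrist_force: [1.3, 0.0, -0.6]
finger_gap: 0.0882
clock: 1.7
eef_pos: [0.3674, -0.1267, 0.3028]
tool_rot: [0.0, 0.998, 0.059, 0.0]
wrist_force: [0.1, -0.7, -0.2]
finger_gap: 0.0886
clock: 2.2
eef_pos: [0.4354, 0.0235, 0.3027]
tool_rot: [0.0, 1.0, 0.024, 0.0]
wrist_force: [0.7, 0.3, 0.5]
finger_gap: 0.0881
clock: 2.7
eef_pos: [0.448, 0.052, 0.3026]
tool_rot: [0.0, 1.0, 0.017, -0.0]
wrist_force: [1.1, 0.0, 0.2]
finger_gap: 0.0882
```

View pics/w1.png

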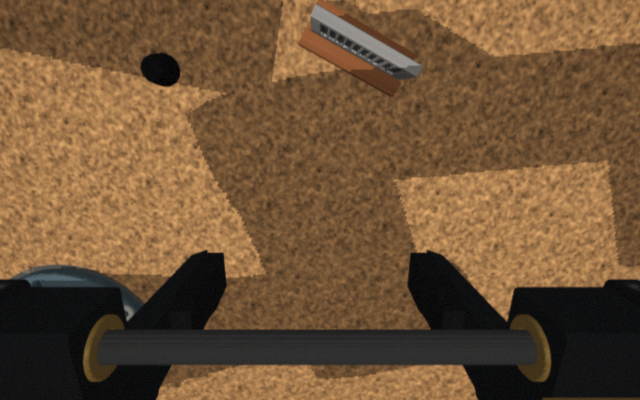

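View pics/w2.png

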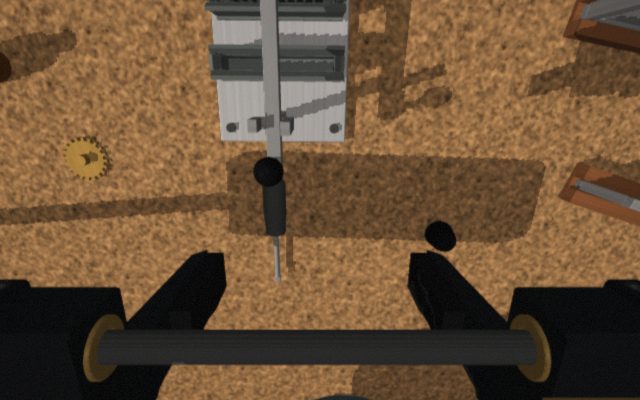

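w1 shows the small cassette's top edge, roughly from (313,8) to (420,72). w2 shows the ball at (268,172), the free slot at (278,63) and the base plate's near edge from (222,141) to (346,141).

Run:
```python
import cv2
a=cv2.imread('pics/w1.png');b=cv2.imread('pics/w2.png')
cv2.imwrite('pics/c3.png',cv2.resize(a[0:110,280:440],None,fx=5,fy=5,interpolation=cv2.INTER_CUBIC))
cv2.imwrite('pics/c4.png',cv2.resize(b[40:190,200:360],None,fx=4,fy=4,interpolation=cv2.INTER_CUBIC))
from h import *
import pickle
c=pickle.load(open('w2.pkl','rb'))
for n,u,v,z in [('ball',268,172,.14),('bl',222,141,.01),('br',346,141,.01)]: print(n,onz(c,u,v,z).round(4))
g=cv2.cvtColor(b,cv2.COLOR_BGR2GRAY); m=(g<45).astype('uint8'); m[250:]=0
n,l,s,ce=cv2.connectedComponentsWithStats(m)
for i in range(1,n):
    if s[i,4]>100: print(s[i],ce[i])
```

```text
ball [0.4723 0.0891 0.14  ]
bl [0.4743 0.1565 0.01  ]
br [0.4788 0.0216 0.01  ]
[574  32  66  22 415] [607.2939759   42.79277108]
[  0  52  12  30 257] [ 4.28404669 67.88715953]
[221  55  27  15 120] [226.68333333  60.89166667]
[ 253  157   33   79 1799] [272.07226237 193.8782657 ]
[424 220  32  30 705] [440.14751773 235.31914894]
```

View pics/c3.png

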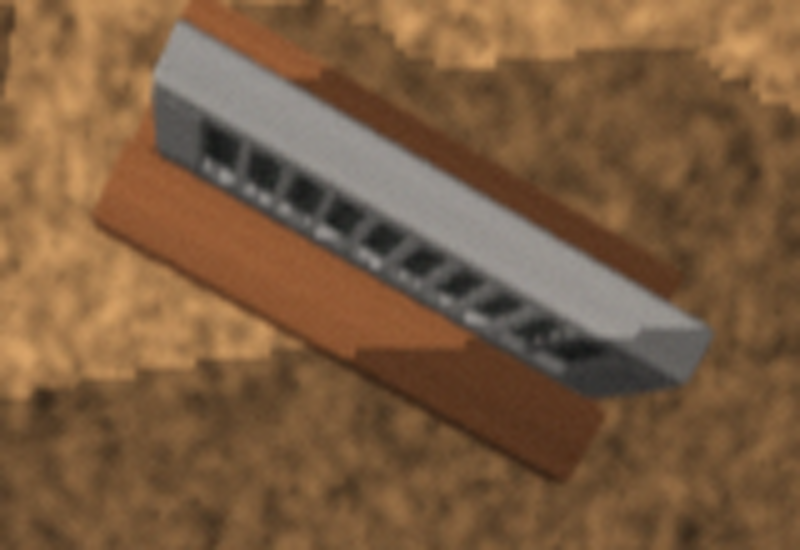

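View pics/c4.png

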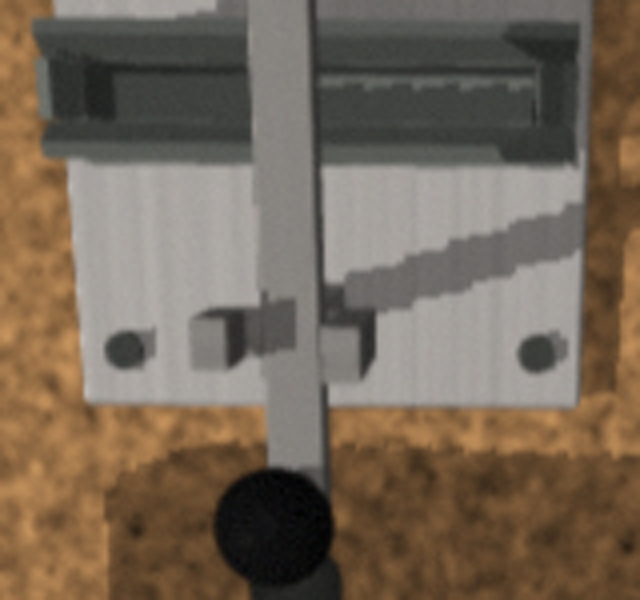

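Run:
```python
from h import *
import pickle
c=pickle.load(open('w1.pkl','rb'))
P=np.array([onz(c,u,v,.081)for u,v in[(316,4.4),(311.4,18),(422,65.6),(416.4,77)]])
print(P.round(4),P.mean(0)); 
d=(P[0]+P[1]-P[2]-P[3])/2; print('len',np.linalg.norm(d),'yaw',np.arctan2(-d[0],d[1]))
c=pickle.load(open('w2.pkl','rb'))
for n,u,v,z in [('ball',268.2,171.2,.14),('bl',221.2,140.5,.01),('br',344.5,141.8,.01)]: 
    print(n,onz(c,u,v,z).round(4))
# carrier lines with yaw guess
bl=onz(c,221.2,140.5,.01);br=onz(c,344.5,141.8,.01)
mid=(bl+br)/2;
for y in (.02,.026,.03):
    R=np.array([[np.cos(y),-np.sin(y)],[np.sin(y),np.cos(y)]]);o=mid[:2]+R@[.105,0]
    print(y,'origin',o,'piv',o+R@[.09,0],'ball',o+R@[-.108,0],'slot',o+R@[-.028,0])
```

```text
[[ 0.4441 -0.2447  0.081 ]
 [ 0.4341 -0.2429  0.081 ]
 [ 0.417  -0.3391  0.081 ]
 [ 0.4076 -0.337   0.081 ]] [ 0.42568331 -0.29092788  0.081     ]
len 0.09802674022520824 yaw -0.2772269836663822
ball [0.4729 0.0889 0.14  ]
bl [0.4748 0.1574 0.01  ]
br [0.4779 0.0232 0.01  ]
0.02 origin [0.58130992 0.09238756] piv [0.67129192 0.09418744] ball [0.47333152 0.09022771] slot [0.55331552 0.0918276 ]
0.026 origin [0.58129543 0.0930174 ] piv [0.67126501 0.09535713] ball [0.47333193 0.09020971] slot [0.55330489 0.09228948]
0.03 origin [0.58128367 0.09343723] piv [0.67124318 0.09613683] ball [0.47333227 0.09019772] slot [0.55329627 0.09259736]
```

```bash
python3 -m handwheel '[[0.43,0.63,0,0,1],[0.4,0.62,0,0,1],[0,0,0,0,0.7],[0,0,-0.7,0,0.7],[0,0,-0.7,0,0.7]]' 8; python3 -m handwheel '[[0,0,-0.7,0,0.7],[0,0,-0.7,0,0.7],[0,0,-0.7,0,0.7],[0,0,-0.4,0,0.7],[0,0,0,0,0.7]]'
python3 - <<'E'
from h import *
import pickle
c=cam('wrist'); snap('wrist','w3.png'); pickle.dump(c,open('w3.pkl','wb'));print(r.sense()['eef_pos'])
E
```

```text
clock: 3.25
eef_pos: [0.473, 0.0898, 0.2608]
tool_rot: [0.0, 1.0, 0.018, 0.001]
wrist_force: [0.0, 0.7, -0.5]
finger_gap: 0.0663
clock: 3.75
eef_pos: [0.4717, 0.0901, 0.1843]
tool_rot: [-0.0, 1.0, 0.017, -0.002]
wrist_force: [-0.0, -0.1, -0.0]
finger_gap: 0.0616
[0.47254644 0.09021249 0.18545985]
```

View pics/w3.png

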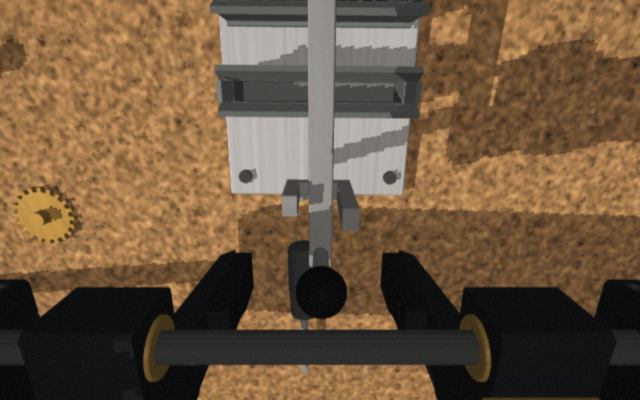

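The ball sits centred between the fingers, at (321,292). I close on it.

```bash
python3 - <<'E'
from h import *
import pickle
c=pickle.load(open('w3.pkl','rb'))
print(onz(c,321,292,.14))
bl=onz(c,232,193,.01);br=onz(c,403,194,.01);print(bl,br,np.linalg.norm(bl-br))
E
python3 -m handwheel '[[0,0,0,0,0.1],[0,0,0,0,0.1],[0,0,0,0,0.1],[0,0,0,0,0.1],[0,0,0,0,0.1]]' 10
```

```text
[0.47225899 0.08883249 0.14      ]
[0.47484703 0.15708081 0.01      ] [0.47867105 0.02323223 0.01      ] 0.1339031891985684
clock: 4.3
eef_pos: [0.4731, 0.0908, 0.186]
tool_rot: [0.0, 1.0, 0.018, 0.0]
wrist_force: [0.2, -0.3, -0.1]
finger_gap: 0.024
```

```bash
python3 -m handwheel '[[0,0,0,0,0.1],[0,0,0,0,0.1],[0.06,0,0.26,0,0.1],[0.07,0,0.26,0,0.1],[0.08,0,0.26,0,0.1]]' 10;python3 -m handwheel '[[0.09,0,0.25,0,0.1],[0.12,0,0.28,0,0.1],[0.12,0,0.28,0,0.1],[0,0,0,0,0.1],[0,0,0,0,0.1]]'
python3 - <<'E'
from h import *
snap('wrist','w4.png');print(r.sense()['eef_pos'])
E
```

```text
clock: 4.8
eef_pos: [0.4793, 0.0908, 0.2099]
tool_rot: [-0.0, 1.0, 0.018, -0.0]
wrist_force: [0.1, -0.1, -1.3]
finger_gap: 0.0204
clock: 5.3
eef_pos: [0.489, 0.0907, 0.2334]
tool_rot: [0.0, 1.0, 0.018, -0.0]
wrist_force: [-2.4, -0.0, -0.5]
finger_gap: 0.0206
[0.488918   0.09073302 0.23313504]
```

View pics/w4.png

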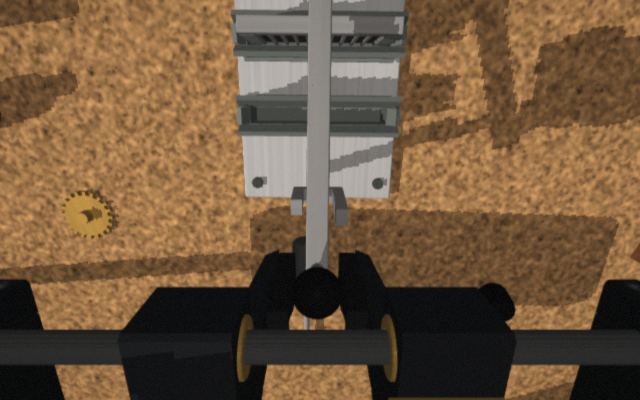

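Run:
```python
from h import *
p=np.array([.671,.0955]);s=np.array([.489,.0907]);d=s-p;print(np.linalg.norm(d))
a=-np.linspace(0,1.05,11)
q=np.array([p+[np.cos(t)*d[0]-np.sin(t)*d[1],np.sin(t)*d[0]+np.cos(t)*d[1]]for t in a])
print((np.diff(q,axis=0)/.03).round(2),q[-1])
```

```text
0.1820632857003301
[[0.02 0.64]
 [0.08 0.63]
 [0.15 0.62]
 [0.21 0.6 ]
 [0.27 0.57]
 [0.33 0.54]
 [0.39 0.5 ]
 [0.44 0.46]
 [0.49 0.41]
 [0.53 0.36]] [0.57627844 0.25098269]
```

```bash
python3 -m handwheel '[[0.02,0.64,0,-0.5,0.1],[0.08,0.63,0,-0.7,0.1],[0.15,0.62,0,-0.7,0.1],[0.21,0.6,0,-0.7,0.1],[0.27,0.57,0,-0.7,0.1]]';python3 -m handwheel '[[0.33,0.54,0,-0.7,0.1],[0.39,0.5,0,-0.7,0.1],[0.44,0.46,0,-0.7,0.1],[0.49,0.41,0,-0.7,0.1],[0.53,0.36,0,-0.7,0.1]]'
python3 - <<'E'
from h import *
snap('top','t5.png');snap('wrist','w5.png');print(r.sense())
E
```

```text
clock: 5.85
eef_pos: [0.5111, 0.1831, 0.2328]
tool_rot: [0.0, 0.992, -0.127, -0.0]
wrist_force: [0.3, -1.8, -2.3]
finger_gap: 0.0202
clock: 6.35
eef_pos: [0.5766, 0.2512, 0.2325]
tool_rot: [0.0, 0.961, -0.277, -0.0]
wrist_force: [-0.1, -1.9, -1.4]
finger_gap: 0.0202
{'clock': 6.45, 'joints': array([2.22457487e-01, 3.66005981e-01, 1.52350224e+00, 5.63347995e-04,
       1.25160225e+00, 2.35130249e+00]), 'qvel': array([-0.00932205, -0.03432164,  0.05681917, -0.00453059,  0.01119723,
       -0.07545434]), 'tau': array([ -0.45540246, -50.4828608 , -33.81598234,  -0.34618939,
        -0.33507546,   0.64450471]), 'eef_pos': array([0.57747896, 0.2515383 , 0.23269206]), 'tool_rot': array([-3.50431899e-04,  9.61300218e-01, -2.75502742e-01,  8.28249805e-05]), 'wrist_force': array([-1.18352361,  0.84363266, -0.43737233]), 'moment': array([ 0.16197423,  0.11829525, -0.10082519]), 'finger_gap': 0.020603739326624612}
```

View pics/w5.png

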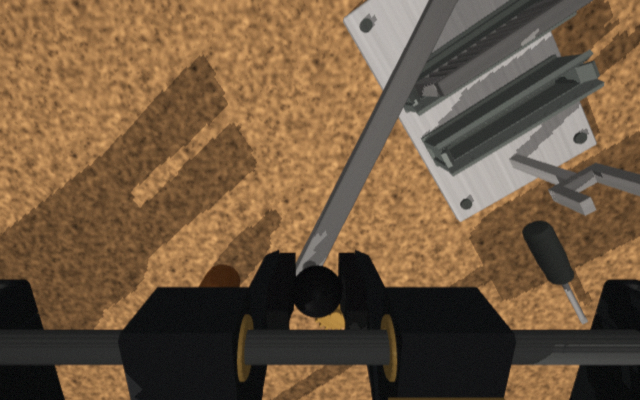

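View pics/t5.png

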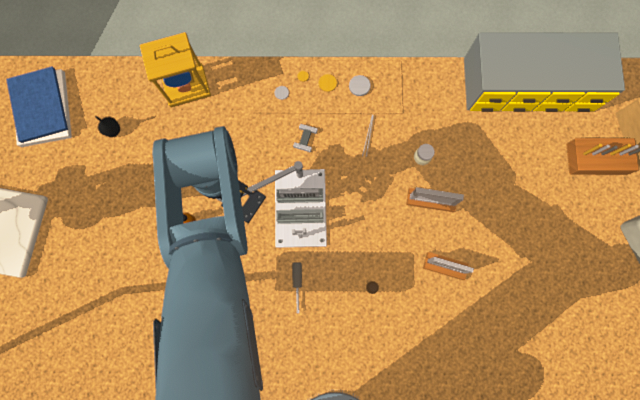

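```bash
python3 -m handwheel '[[-0.09,0.14,-0.4,0,0.1],[-0.08,0.12,-0.4,0,0.1],[-0.06,0.11,-0.4,0,0.1],[-0.05,0.09,-0.4,0,0.1],[0,0,0,0,0.1]]';python3 -m handwheel '[[0,0,0,0,0.4],[0,0,0,0,0.5],[0,0,0,0,0.6],[0,0,0.5,0,0.6],[0,0,0.8,0,0.6]]' ;python3 -m handwheel '[[0,0,0.9,0,0.6],[0,0,0,0,0.6],[0,0,0,0,0.6],[0,0,0,0,0.6],[0,0,0,0,0.6]]'
python3 - <<'E'
from h import *
import pickle
c=cam('wrist');pickle.dump(c,open('w6.pkl','wb'))
snap('wrist','w6.png')
print(r.sense()['eef_pos'])
E
```

```text
clock: 6.95
eef_pos: [0.5669, 0.264, 0.1831]
tool_rot: [0.001, 0.961, -0.275, -0.001]
wrist_force: [1.4, -1.0, 1.7]
finger_gap: 0.0207
clock: 7.45
eef_pos: [0.5672, 0.2643, 0.2242]
tool_rot: [0.001, 0.961, -0.275, -0.001]
wrist_force: [0.7, 0.8, 0.4]
finger_gap: 0.0529
clock: 7.95
eef_pos: [0.5674, 0.2643, 0.2501]
tool_rot: [0.001, 0.961, -0.275, -0.001]
wrist_force: [-0.5, 0.9, 0.3]
finger_gap: 0.053
[0.56744919 0.26425967 0.25006706]
```

View pics/w6.png

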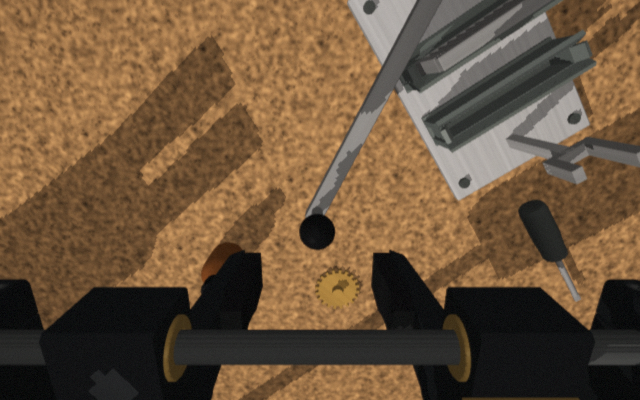

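The bar is released and stays open, with the ball at (317,231). I turn the tool and go to a viewpoint over the free slot.

```bash
python3 -m handwheel '[[-0.02,-0.32,0.2,0.9,0.6],[-0.02,-0.32,0.1,1,0.6],[-0.02,-0.32,0,1,0.6],[-0.02,-0.32,0,1,0.6],[-0.02,-0.32,0,1,0.6]]';python3 -m handwheel '[[-0.02,-0.32,0,1,0.6],[-0.02,-0.32,0,1,0.6],[-0.02,-0.32,0,1,0.6],[-0.02,-0.32,0,1,0.6],[-0.02,-0.32,0,1,0.6]]';python3 -m handwheel '[[-0.02,-0.32,0,1,0.6],[-0.02,-0.32,0,1,0.6],[-0.02,-0.32,0,1,0.6],[-0.02,-0.32,0,1,0.6],[-0.02,-0.32,0,1,0.6]]';python3 -m handwheel '[[-0.02,-0.32,0,1,0.6],[-0.02,-0.32,0,1,0.6],[-0.02,-0.32,0,1,0.6],[-0.02,-0.32,0,1,0.6],[-0.02,-0.32,0,1,0.6]]';python3 -m handwheel '[[-0.02,-0.32,0,1,0.6],[-0.02,-0.32,0,1,0.6],[-0.02,-0.32,0,1,0.6],[-0.02,-0.32,0,0.8,0.6],[0,0,0,0,0.6]]'
python3 - <<'E'
from h import *
import pickle
c=cam('wrist');pickle.dump(c,open('w7.pkl','wb'))
snap('wrist','w7.png')
im=cv2.imread('pics/w7.png')
print(r.sense()['eef_pos'])
E
```

```text
clock: 8.5
eef_pos: [0.5647, 0.216, 0.2595]
tool_rot: [0.0, 0.998, -0.063, -0.001]
wrist_force: [0.3, -0.3, -0.1]
finger_gap: 0.0532
clock: 9.0
eef_pos: [0.5617, 0.168, 0.2595]
tool_rot: [-0.0, 0.988, 0.154, -0.001]
wrist_force: [0.5, -0.2, -0.4]
finger_gap: 0.0529
clock: 9.5
eef_pos: [0.5587, 0.1201, 0.2595]
tool_rot: [-0.0, 0.931, 0.364, -0.001]
wrist_force: [-0.8, -0.8, 1.3]
finger_gap: 0.0531
clock: 10.0
eef_pos: [0.5557, 0.0721, 0.2595]
tool_rot: [-0.001, 0.83, 0.557, -0.001]
wrist_force: [0.2, 1.5, -0.2]
finger_gap: 0.0527
clock: 10.5
eef_pos: [0.5534, 0.0332, 0.2597]
tool_rot: [-0.0, 0.728, 0.685, -0.001]
wrist_force: [-0.1, -0.5, 0.0]
finger_gap: 0.0528
[0.55341336 0.03376084 0.25977497]
```

View pics/w7.png

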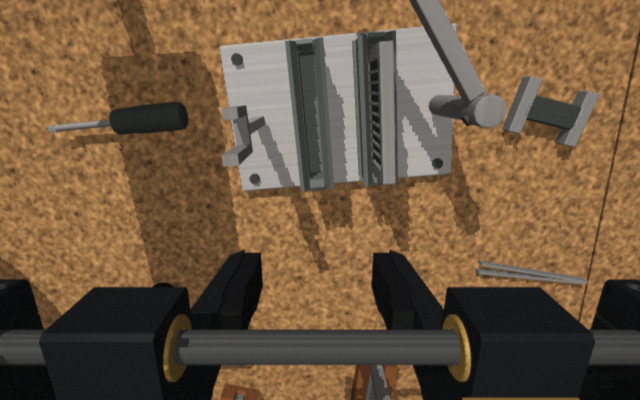

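Run:
```python
import cv2
b=cv2.imread('pics/w7.png')
cv2.imwrite('pics/c7.png',cv2.resize(b[20:200,210:350],None,fx=4,fy=3.3,interpolation=cv2.INTER_CUBIC))
cv2.imwrite('pics/c7b.png',cv2.resize(b[10:200,340:480],None,fx=4,fy=3.1,interpolation=cv2.INTER_CUBIC))
```

```text
(no output)
```

View pics/c7.png

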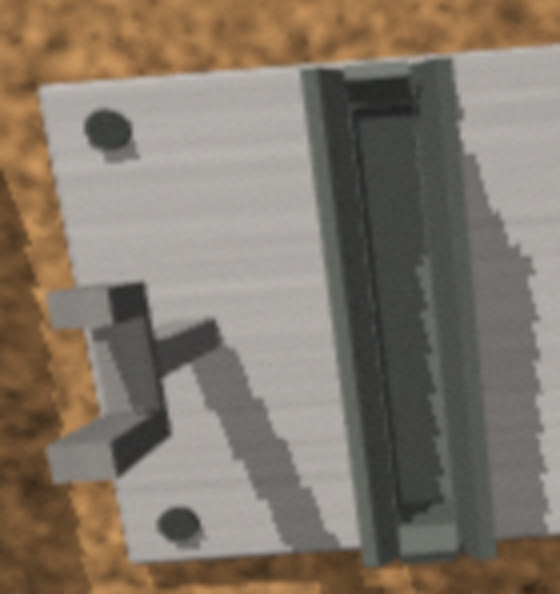

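View pics/c7b.png

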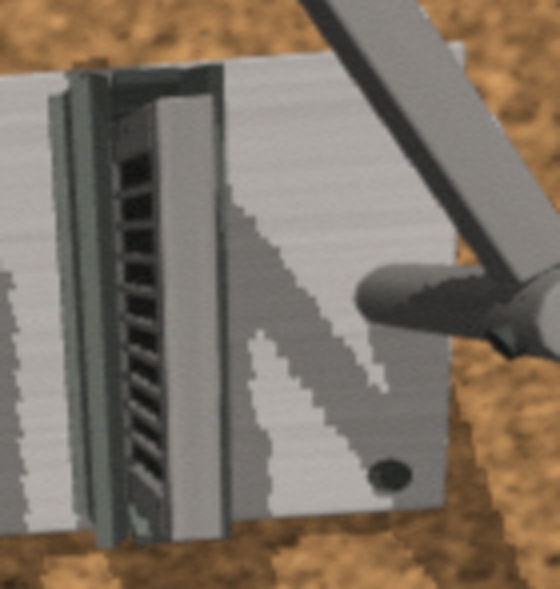

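Run:
```python
from h import *
import pickle
c=pickle.load(open('w7.pkl','rb'))
def f(n,L,z):
    P=np.array([onz(c,u,v,z)[:2] for u,v in L]); d=((P[0]+P[1])-(P[2]+P[3]))/2
    print(n,'mean',P.mean(0).round(4),'yaw',np.arctan2(-d[0],d[1]).round(4),'len',np.linalg.norm(d).round(4),'wid',np.linalg.norm(P[0]-P[1]).round(4),np.linalg.norm(P[2]-P[3]).round(4))
    return P
f('plate',[(220,46.4),(455.75,23.9),(242.5,190.3),(450.75,173.5)],.01)
f('slot',[(285.5,41.2),(322.5,38.2),(301.3,191.2),(333.5,187.3)],.051)
f('loaded',[(380,41.6),(393.25,40.6),(382.5,184.2),(395.25,183.5)],.089)
```

```text
plate mean [0.5813 0.0928] yaw 0.0248 len 0.1337 wid 0.2078 0.2089
slot mean [0.5532 0.0923] yaw 0.0253 len 0.1208 wid 0.0287 0.0287
loaded mean [0.6092 0.0937] yaw 0.02 len 0.0998 wid 0.0089 0.0097
```

```bash
python3 -m handwheel '[[-0.38,-0.98,0,-0.2,0.6],[-0.38,-0.98,0,-0.2,0.6],[-0.38,-0.98,0,-0.2,0.6],[-0.38,-0.98,0,-0.2,0.6],[-0.38,-0.98,0,-0.2,0.6]]';python3 -m handwheel '[[-0.38,-0.98,0,-0.2,0.6],[-0.38,-0.98,0,-0.3,0.6],[-0.38,-0.98,0,-0.3,0.6],[-0.38,-0.98,0,-0.3,0.6],[-0.38,-0.98,0,-0.2,0.6]]';python3 -m handwheel '[[-0.4,-0.98,0,0,0.6],[0,0,-0.6,0,0.6],[0,0,0,0,0.6],[0,0,0,0,0.6],[0,0,0,0,0.6]]'
python3 - <<'E'
from h import *
import pickle
c=cam('wrist');pickle.dump(c,open('w8.pkl','wb'))
snap('wrist','w8.png')
s=r.sense();q=s['tool_rot'];print(s['eef_pos'],'jaw',2*np.arctan2(q[2],q[1])-np.pi/2)
E
```

```text
clock: 11.05
eef_pos: [0.4962, -0.1134, 0.2602]
tool_rot: [-0.0, 0.758, 0.652, 0.0]
wrist_force: [0.1, -0.9, -0.1]
finger_gap: 0.0529
clock: 11.55
eef_pos: [0.4393, -0.2605, 0.2602]
tool_rot: [-0.0, 0.794, 0.608, 0.0]
wrist_force: [0.2, -0.8, 0.4]
finger_gap: 0.0528
clock: 12.05
eef_pos: [0.4282, -0.2887, 0.2429]
tool_rot: [0.0, 0.793, 0.609, 0.0]
wrist_force: [1.3, 0.2, -0.3]
finger_gap: 0.0525
[ 0.42824451 -0.28883352  0.24303747] jaw -0.26034947978351175
```

View pics/w8.png

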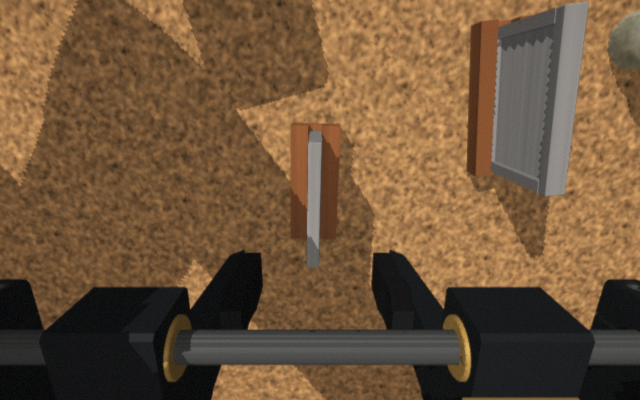

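Run:
```python
import cv2
from h import *
import pickle
b=cv2.imread('pics/w8.png')
cv2.imwrite('pics/c8.png',cv2.resize(b[115:275,280:350],None,fx=6,fy=3.7,interpolation=cv2.INTER_CUBIC))
```

```text
(no output)
```

View pics/c8.png

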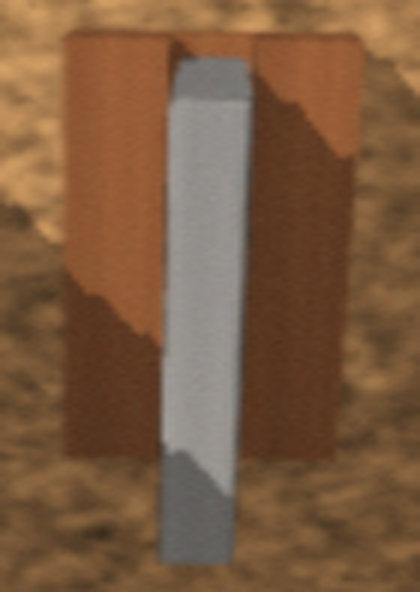

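Run:
```python
from h import *
import pickle
c=pickle.load(open('w8.pkl','rb'))
P=np.array([onz(c,u,v,.081)[:2] for u,v in [(308,141.5),(321.7,141.5),(306.7,267.2),(318.7,267.2)]]); d=((P[0]+P[1])-(P[2]+P[3]))/2
print(P.mean(0),np.arctan2(-d[0],d[1]),np.linalg.norm(d))
```

```text
[ 0.42633675 -0.29077763] -0.2795784125565629 0.10028197793623948
```

```bash
python3 -m handwheel '[[-0.07,-0.065,-0.7,-0.22,0.6],[0,0,-0.8,0,0.5],[0,0,-0.8,0,0.5],[0,0,-0.8,0,0.5],[0,0,-0.63,0,0.5]]';python3 -m handwheel '[[0,0,0,0,0.4],[0,0,0,0,0.3],[0,0,0,0,0.2],[0,0,0,0,0.1],[0,0,0,0,0]]' 25; python3 -m handwheel '[[0,0,0,0,0],[0,0,0,0,0],[0,0,0,0,0],[0,0,0,0,0],[0,0,0,0,0]]' 25
python3 - <<'E'
from h import *
snap('wrist','w9.png')
s=r.sense();q=s['tool_rot'];print(s['eef_pos'],'jaw',2*np.arctan2(q[2],q[1])-np.pi/2)
E
```

```text
clock: 12.6
eef_pos: [0.4259, -0.2907, 0.1298]
tool_rot: [0.0, 0.799, 0.602, 0.0]
wrist_force: [-0.4, 0.0, -0.3]
finger_gap: 0.0441
clock: 13.1
eef_pos: [0.4259, -0.2917, 0.1317]
tool_rot: [0.001, 0.799, 0.601, -0.0]
wrist_force: [-0.9, 0.8, 5.5]
finger_gap: 0.0098
clock: 13.6
eef_pos: [0.4259, -0.2918, 0.1317]
tool_rot: [0.001, 0.799, 0.601, 0.0]
wrist_force: [-1.7, 0.9, 6.8]
finger_gap: 0.01
[ 0.42592673 -0.29176509  0.1317016 ] jaw -0.2803662362354624
```

View pics/w9.png

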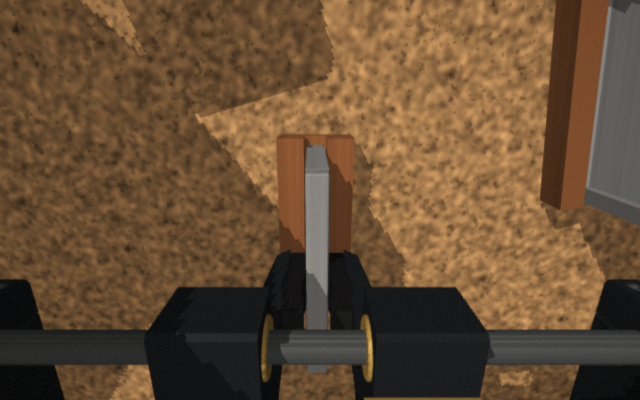

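```bash
python3 -m handwheel '[[0,0,0.3,0,0],[0,0,0.5,0,0],[0,0,0.7,0,0],[0,0,0.8,0,0],[0,0,0.8,0,0]]'; python3 -m handwheel '[[0,0,0.8,0,0],[0,0,0.8,0,0],[0,0,0.3,0,0],[0,0,0,0,0],[0,0,0,0,0]]'
python3 - <<'E'
from h import *
import pickle
c=cam('wrist');pickle.dump(c,open('w10.pkl','wb'))
snap('wrist','w10.png');snap('scene','s10.png')
s=r.sense();q=s['tool_rot'];print(s['eef_pos'],'jaw',2*np.arctan2(q[2],q[1])-np.pi/2)
b=cv2.imread('pics/s10.png')
cv2.imwrite('pics/s10c.png',cv2.resize(b[80:280,130:400],None,fx=2.9,fy=2.9))
E
```

```text
clock: 14.15
eef_pos: [0.4253, -0.291, 0.2246]
tool_rot: [-0.0, 0.799, 0.601, 0.0]
wrist_force: [1.0, -0.1, -1.9]
finger_gap: 0.0094
clock: 14.65
eef_pos: [0.4252, -0.2909, 0.2795]
tool_rot: [-0.001, 0.799, 0.601, -0.0]
wrist_force: [0.4, 0.1, -3.1]
finger_gap: 0.0097
[ 0.42499452 -0.29074987  0.27892273] jaw -0.2804698979139544
```

View pics/w10.png

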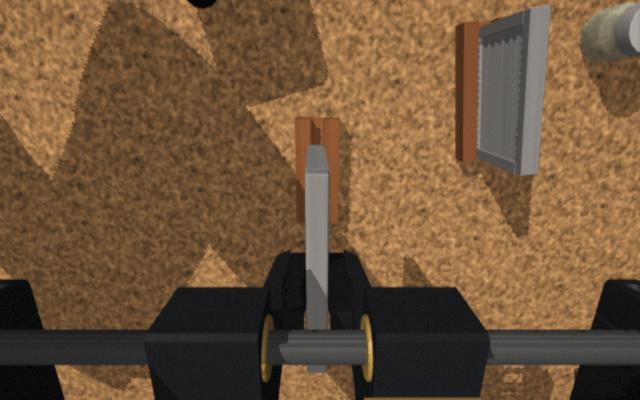

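View pics/s10c.png

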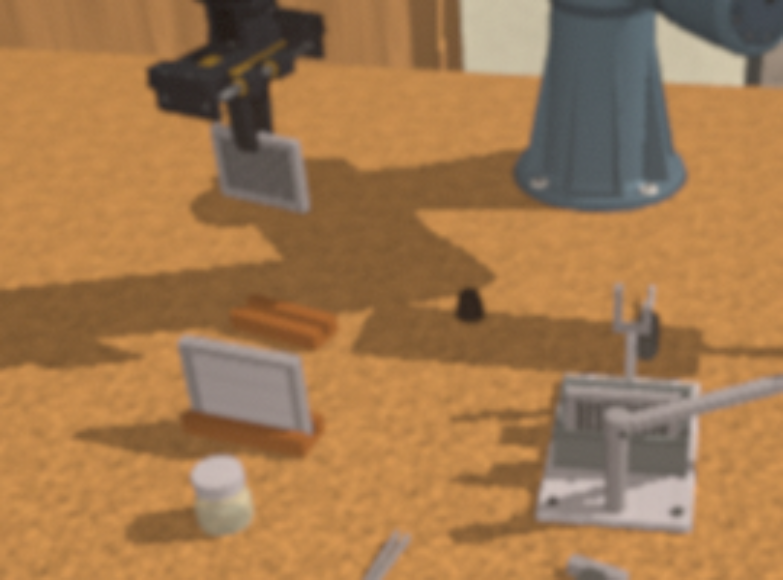

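Run:
```python
from h import *
import pickle
b=cv2.imread('pics/w10.png'); cv2.imwrite('pics/c10.png',cv2.resize(b[135:265,285:350],None,fx=6,fy=4.5,interpolation=cv2.INTER_CUBIC))
c=pickle.load(open('w10.pkl','rb'))
t=np.array([.42499,-.29075]); a=-.2805
for u in((305.5,172),(328.5,172)):
    p=onz(c,*u,.2282)[:2]-t; print(p@[np.cos(a),np.sin(a)],p@[-np.sin(a),np.cos(a)])
```

```text
-0.0035288181195763622 0.051309728936749815
0.005695145838846665 0.05130966538695976
```

View pics/c10.png

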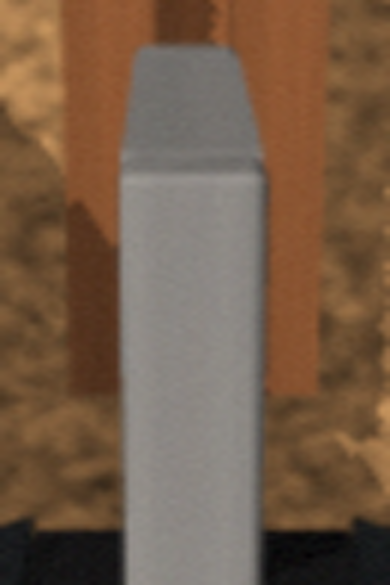

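```bash
python3 -m handwheel '[[0.15,0.45,0,0.2,0],[0.3,0.9,0,0.25,0],[0.3,0.9,0,0.25,0],[0.3,0.9,0,0.25,0],[0.3,0.9,0,0.25,0]]'; python3 -m handwheel '[[0.3,0.9,0,0.25,0],[0.3,0.9,0,0.25,0],[0.3,0.9,0,0.25,0],[0.3,0.9,0,0.25,0],[0.3,0.9,0,0.25,0]]';python3 -m handwheel '[[0.3,0.9,0,0.25,0],[0.3,0.9,0,0.25,0],[0.3,0.9,0,0.25,0],[0.3,0.9,0,0.25,0],[0.2,0.6,0,0.1,0]]'; python3 -m handwheel '[[0,0,0,0,0],[0,0,-0.5,0,0],[0,0,-0.7,0,0],[0,0,-0.5,0,0],[0,0,0,0,0]]'
python3 - <<'E'
from h import *
import pickle
c=cam('wrist');pickle.dump(c,open('w11.pkl','wb'))
snap('wrist','w11.png')
s=r.sense();q=s['tool_rot'];print(s['eef_pos'],'jaw',2*np.arctan2(q[2],q[1])-np.pi/2)
E
```

```text
clock: 15.25
eef_pos: [0.4661, -0.1677, 0.2797]
tool_rot: [-0.001, 0.766, 0.643, -0.0]
wrist_force: [0.9, -0.9, -2.7]
finger_gap: 0.0097
clock: 15.75
eef_pos: [0.5108, -0.0325, 0.2797]
tool_rot: [-0.001, 0.73, 0.684, -0.0]
wrist_force: [-0.1, -0.6, -1.4]
finger_gap: 0.0099
clock: 16.25
eef_pos: [0.5526, 0.094, 0.2796]
tool_rot: [-0.001, 0.696, 0.718, -0.0]
wrist_force: [-0.8, -0.3, -1.9]
finger_gap: 0.0095
clock: 16.75
eef_pos: [0.5509, 0.0906, 0.226]
tool_rot: [-0.002, 0.697, 0.717, -0.002]
wrist_force: [-0.2, -0.5, -2.7]
finger_gap: 0.0101
[0.55189631 0.09059233 0.22764883] jaw 0.028449465340406377
```

View pics/w11.png

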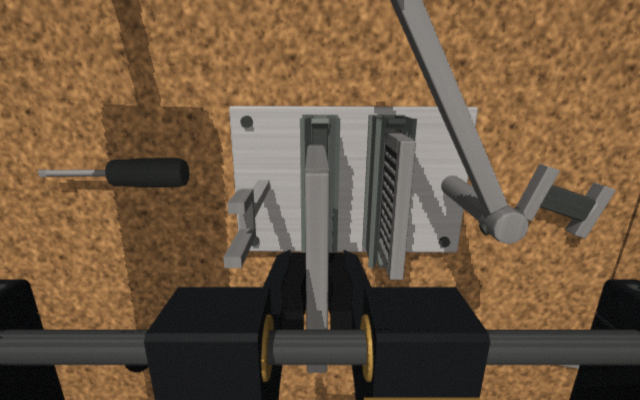

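Run:
```python
from h import *
b=cv2.imread('pics/w11.png'); cv2.imwrite('pics/c11.png',cv2.resize(b[100:180,285:425],None,fx=5.7,fy=5.7,interpolation=cv2.INTER_CUBIC))
```

```text
(no output)
```

View pics/c11.png

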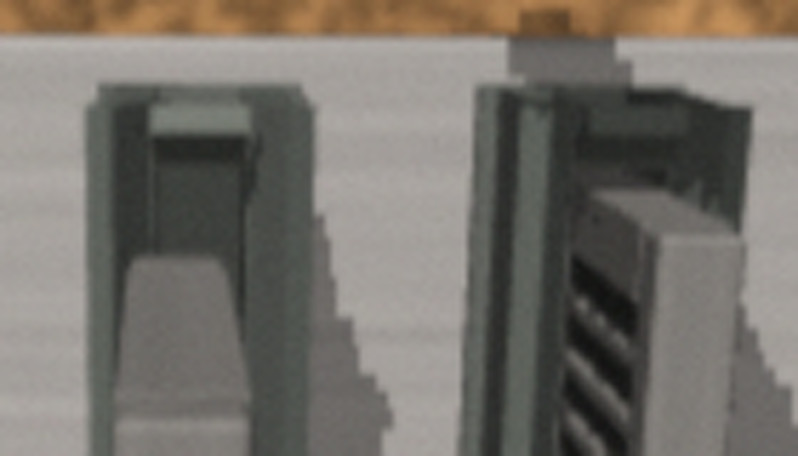

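Run:
```python
from h import *
import pickle
c=pickle.load(open('w11.pkl','rb'))
t=np.array([.5519,.0906]); a=.0284
for n,u,v,z in[('slotlip',320.35,119.3,.051),('slotlipfar',320,115,.051),('slot43',320.3,123.9,.043),('cbot',315.4,145.3,.1026),('ctop',317.2,172.5,.1776),('plateL',230,107,.01),('plateR',477,108,.01),('hl',285+90/5.7,119.3,.051),('hr',285+313/5.7,119.3,.051)]:
    p=onz(c,u,v,z)[:2]; d=p-t; print(n,p.round(4),(d@[np.cos(a),np.sin(a)]).round(4),(d@[-np.sin(a),np.cos(a)]).round(4))
```

```text
slotlip [0.5519 0.1524] 0.0018 0.0618
slotlipfar [0.5516 0.1555] 0.0015 0.0648
slot43 [0.552  0.1484] 0.0018 0.0577
cbot [0.549  0.1412] -0.0014 0.0507
ctop [0.5504 0.1422] -0.0001 0.0516
plateL [0.4759 0.157 ] -0.0741 0.0686
plateR [0.6833 0.1621] 0.1334 0.0678
hl [0.5376 0.152 ] -0.0126 0.0618
hr [0.5662 0.1528] 0.0161 0.0618
```

```bash
python3 -m handwheel '[[0.05,0.02,-0.3,0,0],[0,0,-0.4,0,0],[0,0,0,0,0],[0,0,0,0,0],[0,0,0,0,0]]'
python3 - <<'E'
from h import *
import pickle
c=cam('wrist');pickle.dump(c,open('w12.pkl','wb'))
s=r.sense();q=s['tool_rot'];print(s['eef_pos'],s['tool_rot'],'jaw',2*np.arctan2(q[2],q[1])-np.pi/2)
snap('wrist','w12.png')
s=r.sense();q=s['tool_rot'];print(s['eef_pos'],'jaw',2*np.arctan2(q[2],q[1])-np.pi/2)
b=cv2.imread('pics/w12.png'); cv2.imwrite('pics/c12.png',cv2.resize(b[100:180,285:425],None,fx=5.7,fy=5.7,interpolation=cv2.INTER_CUBIC))
E
```

```text
clock: 17.3
eef_pos: [0.5548, 0.0918, 0.2089]
tool_rot: [0.0, 0.697, 0.717, 0.0]
wrist_force: [-1.2, -0.8, -1.4]
finger_gap: 0.0096
[0.55481168 0.09183095 0.20889568] [2.48882489e-04 6.96592282e-01 7.17467127e-01 2.28274395e-04] jaw 0.029522562335413838
[0.55484379 0.0918041  0.20898357] jaw 0.02948150782094716
```

View pics/c12.png

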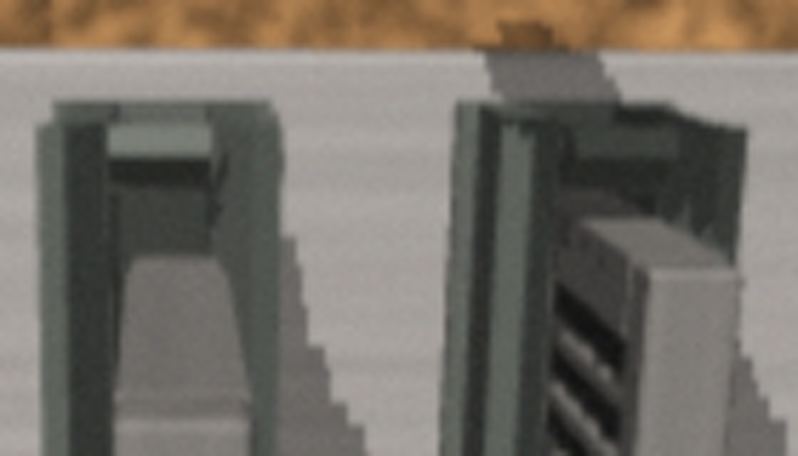

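Run:
```python
from h import *
import pickle
c=pickle.load(open('w12.pkl','rb'))
t=np.array([.5548,.0918]); a=.0295
for n,u,v,z in[('slotlip',313.4,122.8,.051),('slot43',313.2,128,.043),('cbot',315.4,145.3,.0839),('ctop',317.2,172.5,.1589)]:
    p=onz(c,u,v,z)[:2]; d=p-t; print(n,p.round(4),(d@[np.cos(a),np.sin(a)]).round(4),(d@[-np.sin(a),np.cos(a)]).round(4))
R=c['rotation'];print(R.round(4))
```

```text
slotlip [0.552  0.1525] -0.001 0.0608
slot43 [0.5519 0.1482] -0.0012 0.0564
cbot [0.5537 0.1422] 0.0004 0.0504
ctop [0.5545 0.1431] 0.0013 0.0512
[[ 0.9996  0.0274  0.0107]
 [ 0.0293 -0.9489 -0.3144]
 [ 0.0015  0.3145 -0.9492]]
```

```bash
python3 -m handwheel '[[-0.043,0,-0.3,-0.05,0],[0,0,-0.3,0,0],[0,0,-0.3,0,0],[0,0,-0.2,0,0],[0,0,0,0,0]]';python3 -m handwheel '[[0,0,-0.15,0,0],[0,0,-0.15,0,0],[0,0,-0.1,0,0],[0,0,0,0,0],[0,0,0,0,0]]'
python3 - <<'E'
from h import *
import pickle
c=cam('wrist');pickle.dump(c,open('w13.pkl','wb'))
snap('wrist','w13.png')
s=r.sense();q=s['tool_rot'];print(s['eef_pos'],s['wrist_force'],s['moment'],'jaw',2*np.arctan2(q[2],q[1])-np.pi/2)
b=cv2.imread('pics/w13.png'); cv2.imwrite('pics/c13.png',cv2.resize(b[100:180,285:425],None,fx=5.7,fy=5.7,interpolation=cv2.INTER_CUBIC))
E
```

```text
clock: 17.85
eef_pos: [0.5524, 0.0918, 0.1739]
tool_rot: [-0.001, 0.698, 0.716, -0.001]
wrist_force: [0.0, -0.6, -1.7]
finger_gap: 0.01
clock: 18.35
eef_pos: [0.5533, 0.0918, 0.1635]
tool_rot: [0.0, 0.698, 0.716, 0.0]
wrist_force: [0.1, 0.1, -2.7]
finger_gap: 0.01
[0.55339484 0.0917958  0.16369414] [-0.38093182  0.17325072 -1.04574282] [-0.00848862 -0.13642285  0.06071163] jaw 0.02506979831294509
```

View pics/c13.png

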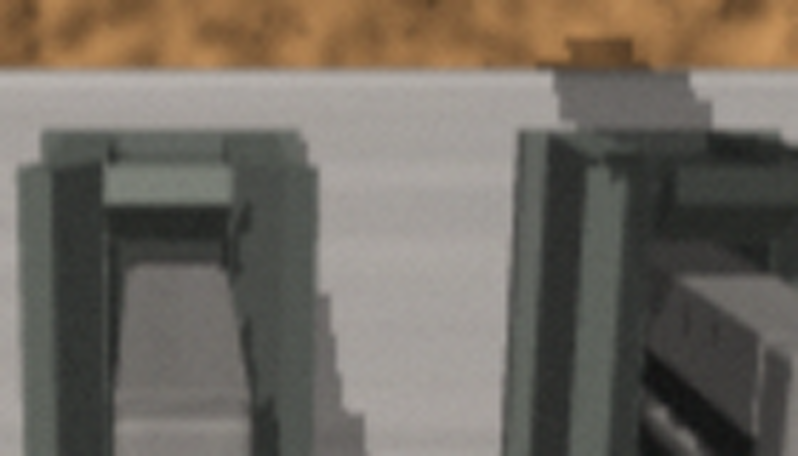

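```bash
python3 -m handwheel '[[0,0,-0.12,0,0],[0,0,-0.12,0,0],[0,0,-0.12,0,0],[0,0,-0.12,0,0],[0,0,0,0,0]]';python3 -m handwheel '[[0,0,-0.1,0,0],[0,0,-0.1,0,0],[0,0,-0.08,0,0],[0,0,0,0,0],[0,0,0,0,0]]'
python3 - <<'E'
from h import *
s=r.sense();q=s['tool_rot'];print(s['eef_pos'],s['wrist_force'],s['moment'],'jaw',2*np.arctan2(q[2],q[1])-np.pi/2)
E
```

```text
clock: 18.9
eef_pos: [0.5528, 0.0918, 0.1483]
tool_rot: [-0.0, 0.698, 0.716, -0.0]
wrist_force: [-0.8, 0.3, -1.7]
finger_gap: 0.0098
clock: 19.4
eef_pos: [0.5532, 0.0918, 0.1407]
tool_rot: [-0.0, 0.698, 0.716, -0.0]
wrist_force: [0.6, -0.9, -1.3]
finger_gap: 0.01
[0.55322737 0.0918096  0.14065189] [ 0.58272758 -0.85938158 -1.28027533] [-0.06014469 -0.14261095 -0.00400021] jaw 0.025108808640397218
```

```bash
python3 -m handwheel '[[0,0,-0.03,0,0],[0,0,-0.03,0,0],[0,0,0,0,0],[0,0,0,0,0],[0,0,0,0,0]]'
python3 - <<'E'
from h import *
import pickle
c=cam('wrist');pickle.dump(c,open('w14.pkl','wb'))
snap('wrist','w14.png');s=r.sense();print(s['eef_pos'],s['wrist_force'])
E
```

```text
clock: 19.9
eef_pos: [0.5536, 0.0918, 0.1397]
tool_rot: [0.0, 0.698, 0.716, 0.0]
wrist_force: [-4.2, 0.6, 5.1]
finger_gap: 0.0095
[0.5535612  0.091867   0.13971507] [-2.11365896 -0.42383668  7.0811559 ]
```

View pics/w14.png

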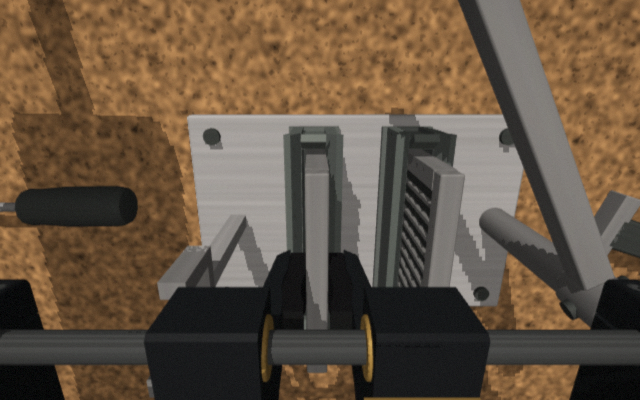

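The cassette is on the floor: an upward force of about 7 N at TCP z 0.1397, matching the expected 0.139. I release it gently and back off straight up.

```bash
python3 -m handwheel '[[0,0,0.03,0,0.08],[0,0,0,0,0.15],[0,0,0,0,0.25],[0,0,0,0,0.35],[0,0,0,0,0.35]]';python3 -m handwheel '[[0,0,0.2,0,0.35],[0,0,0.5,0,0.35],[0,0,0.8,0,0.35],[0,0,0.9,0,0.35],[0,0,0.9,0,0.6]]';python3 -m handwheel '[[0,-0.6,0.6,0,0.6],[0,-0.8,0,0,0.6],[0,-0.6,0,0,0.6],[0,0,0,0,0.6],[0,0,0,0,0.6]]'
python3 - <<'E'
from h import *
import pickle
c=cam('wrist');pickle.dump(c,open('w15.pkl','wb'))
snap('wrist','w15.png');s=r.sense();print(s['eef_pos'],s['wrist_force'])
E
```

```text
clock: 20.45
eef_pos: [0.5533, 0.0918, 0.1398]
tool_rot: [0.0, 0.698, 0.716, -0.0]
wrist_force: [0.1, -1.0, 0.5]
finger_gap: 0.031
clock: 20.95
eef_pos: [0.5534, 0.0918, 0.2411]
tool_rot: [0.0, 0.698, 0.716, 0.0]
wrist_force: [0.7, 0.1, -1.1]
finger_gap: 0.0369
clock: 21.45
eef_pos: [0.5534, 0.0317, 0.2578]
tool_rot: [0.0, 0.699, 0.716, 0.0]
wrist_force: [0.6, 0.8, -0.3]
finger_gap: 0.0531
[0.55332175 0.03218221 0.25748536] [-0.5427751   0.90889581 -0.42125622]
```

View pics/w15.png

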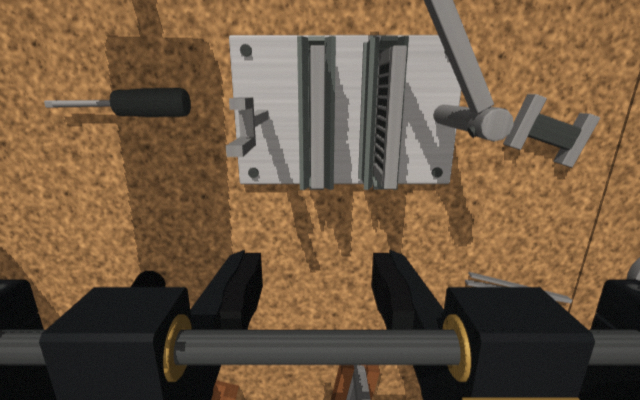

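Run:
```python
from h import *
b=cv2.imread('pics/w15.png'); cv2.imwrite('pics/c15.png',cv2.resize(b[30:195,290:415],None,fx=4.5,fy=3.5,interpolation=cv2.INTER_CUBIC))
```

```text
(no output)
```

View pics/c15.png

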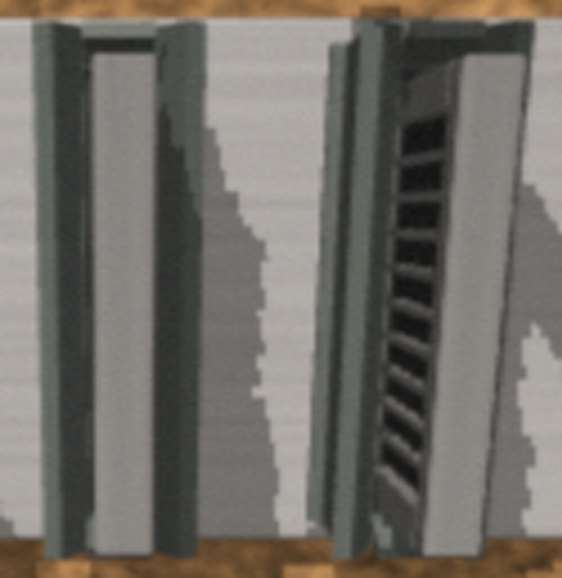

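Run:
```python
from h import *
import pickle
c=pickle.load(open('w6.pkl','rb'))
print(onz(c,317.3,231.5,.14))
```

```text
[0.56766519 0.26467247 0.14      ]
```

```bash
python3 -m handwheel '[[0.06,0.97,0,0.75,0.6],[0.06,0.97,0,0.75,0.6],[0.06,0.97,0,0.75,0.6],[0.06,0.97,0,0.75,0.6],[0.06,0.97,0,0.75,0.6]]';python3 -m handwheel '[[0.06,0.97,0,0.75,0.6],[0.06,0.97,0,0.75,0.6],[0.05,0.96,0,0.75,0.6],[0,0,0,0,0.6],[0,0,0,0,0.6]]';python3 -m handwheel '[[0,0,-0.5,0,0.6],[0,0,-0.5,0,0.6],[0,0,0,0,0.6],[0,0,0,0,0.6],[0,0,0,0,0.6]]'
python3 - <<'E'
from h import *
import pickle
c=cam('wrist');pickle.dump(c,open('w16.pkl','wb'))
snap('wrist','w16.png');s=r.sense();q=s['tool_rot'];print(s['eef_pos'],s['wrist_force'],'jaw',2*np.arctan2(q[2],q[1])-np.pi/2)
E
```

```text
clock: 22.0
eef_pos: [0.5619, 0.1796, 0.257]
tool_rot: [-0.0, 0.571, 0.821, 0.0]
wrist_force: [0.2, -0.4, -0.1]
finger_gap: 0.0527
clock: 22.5
eef_pos: [0.5667, 0.2654, 0.2566]
tool_rot: [-0.0, 0.488, 0.873, -0.0]
wrist_force: [-0.2, 0.4, -0.6]
finger_gap: 0.053
clock: 23.0
eef_pos: [0.5677, 0.2639, 0.227]
tool_rot: [0.0, 0.489, 0.872, 0.0]
wrist_force: [0.1, 0.3, 0.6]
finger_gap: 0.0529
[0.5677535  0.26405344 0.22726723] [-0.3087007   0.15697249 -0.60709804] jaw 0.548117296212419
```

View pics/w16.png

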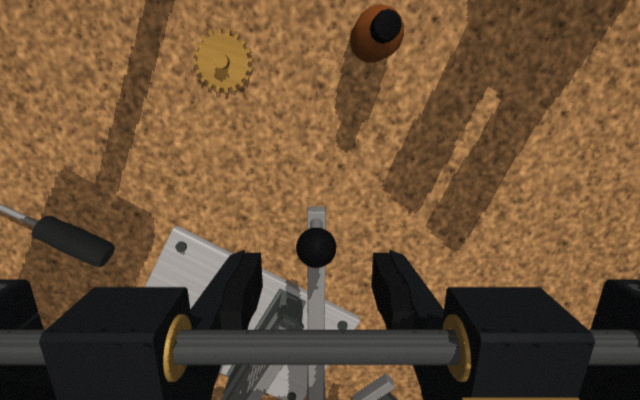

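Ball at (316,247), centred between the fingers. I descend and grip.

```bash
python3 -m handwheel '[[0,0.02,-0.5,0,0.6],[0,0,-0.5,0,0.6],[0,0,-0.4,0,0.6],[0,0,0,0,0.4],[0,0,0,0,0.2]]' 10;python3 -m handwheel '[[0,0,0,0,0.1],[0,0,0,0,0.1],[0,0,0,0,0.1],[0,0,0,0,0.1],[0,0,0,0,0.1]]' 10
python3 - <<'E'
from h import *
s=r.sense();t=s['eef_pos'];print(t)
p=np.array([.671,.0955]);d=t[:2]-p;R=np.linalg.norm(d);u=d/R;print(R,'swing',np.pi-np.arctan2(d[1],d[0])+.025)
print('in16mm',-u*.0163/.03)
q0=t[:2]-u*.0163; d=q0-p
T=1.09
a=np.linspace(0,.98,11)
q=np.array([p+[np.cos(x)*d[0]-np.sin(x)*d[1],np.sin(x)*d[0]+np.cos(x)*d[1]]for x in a])
print((np.diff(q,axis=0)/.03).round(2),q[-1])
E
```

```text
clock: 23.55
eef_pos: [0.567, 0.2648, 0.184]
tool_rot: [-0.001, 0.489, 0.872, -0.001]
wrist_force: [-0.6, 0.4, -0.2]
finger_gap: 0.0393
clock: 24.05
eef_pos: [0.5675, 0.265, 0.1851]
tool_rot: [0.0, 0.489, 0.872, 0.0]
wrist_force: [-0.5, 0.0, 0.6]
finger_gap: 0.02
[0.56752025 0.26495981 0.18514991]
0.19855650313555578 swing 1.0475865275866512
in16mm [ 0.28316371 -0.46371265]
[[-0.49 -0.33]
 [-0.46 -0.38]
 [-0.42 -0.42]
 [-0.37 -0.46]
 [-0.33 -0.5 ]
 [-0.28 -0.53]
 [-0.22 -0.55]
 [-0.17 -0.57]
 [-0.11 -0.58]
 [-0.05 -0.59]] [0.48890874 0.10325933]
```

```bash
python3 -m handwheel '[[0.04,-0.07,0.3,0,0.1],[0.05,-0.08,0.32,0,0.1],[0.05,-0.09,0.32,0,0.1],[0.07,-0.11,0.33,0,0.1],[0.07,-0.11,0.32,0,0.1]]';python3 -m handwheel '[[-0.49,-0.33,0,1,0.1],[-0.46,-0.38,0,1,0.1],[-0.42,-0.42,0,1,0.1],[-0.37,-0.46,0,1,0.1],[-0.33,-0.5,0,1,0.1]]';python3 -m handwheel '[[-0.28,-0.53,0,1,0.1],[-0.22,-0.55,0,1,0.1],[-0.17,-0.57,0,1,0.1],[-0.11,-0.58,0,1,0.1],[-0.05,-0.59,0,1,0.1]]'; python3 -m handwheel '[[0,0,0,0.8,0.1],[0,0,0,0.4,0.1],[0,0,0,0,0.1],[0,0,0,0,0.1],[0,0,0,0,0.1]]'
python3 - <<'E'
from h import *
import pickle
c=cam('wrist');pickle.dump(c,open('w17.pkl','wb'))
snap('wrist','w17.png');s=r.sense();q=s['tool_rot'];print(s['eef_pos'],s['wrist_force'],'jaw',2*np.arctan2(q[2],q[1])-np.pi/2)
E
```

```text
clock: 24.55
eef_pos: [0.5761, 0.2509, 0.2339]
tool_rot: [0.0, 0.489, 0.872, 0.0]
wrist_force: [-1.1, 1.4, -0.4]
finger_gap: 0.0203
clock: 25.05
eef_pos: [0.5133, 0.1878, 0.2332]
tool_rot: [0.0, 0.287, 0.958, 0.0]
wrist_force: [-0.5, 1.5, -0.7]
finger_gap: 0.0206
clock: 25.55
eef_pos: [0.4882, 0.1027, 0.2331]
tool_rot: [-0.0, 0.073, 0.997, -0.0]
wrist_force: [-2.2, 0.5, -0.2]
finger_gap: 0.0204
clock: 26.05
eef_pos: [0.4886, 0.1036, 0.2326]
tool_rot: [-0.0, 0.023, 1.0, -0.0]
wrist_force: [-5.9, -0.4, 1.4]
finger_gap: 0.0202
[0.48856167 0.10371246 0.23255581] [-3.88101161 -0.71474476  1.00659979] jaw 1.52554154865871
```

View pics/w17.png

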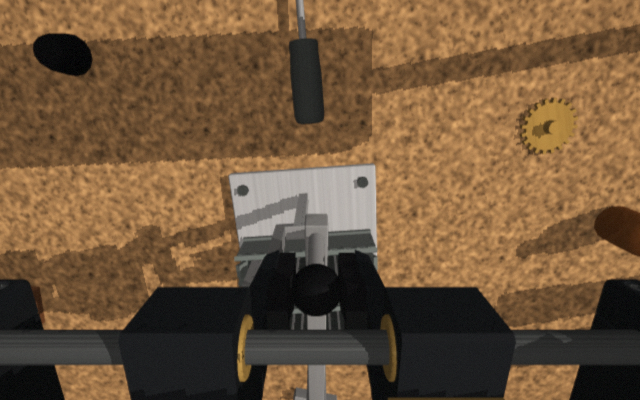

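```bash
python3 -m handwheel '[[0,-0.15,0,0.3,0.1],[0,-0.15,0,0.3,0.1],[0,-0.12,0,0,0.1],[0,0,0,0,0.1],[0,0,0,0,0.1]]'
python3 - <<'E'
from h import *
import pickle
c=cam('wrist');pickle.dump(c,open('w18.pkl','wb'))
snap('wrist','w18.png');snap('top','t18.png');s=r.sense();q=s['tool_rot'];print(s['eef_pos'],s['wrist_force'],'jaw',2*np.arctan2(q[2],q[1])-np.pi/2)
E
```

```text
clock: 26.6
eef_pos: [0.4885, 0.0912, 0.2324]
tool_rot: [-0.0, -0.003, 1.0, -0.0]
wrist_force: [-5.6, -0.3, 2.0]
finger_gap: 0.0201
[0.48847966 0.09128607 0.23241782] [-5.23945168 -0.04116681  2.36232803] jaw 1.5776845588144095
```

View pics/w18.png

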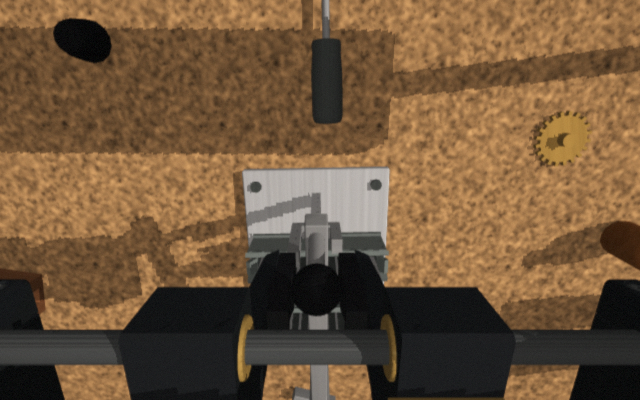

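```bash
python3 -m handwheel '[[-0.12,0,-0.28,0,0.1],[-0.11,0,-0.28,0,0.1],[-0.1,-0.01,-0.28,0,0.1],[-0.09,0,-0.28,0,0.1],[0,0,0,0,0.1]]'
python3 -m handwheel '[[-0.07,0,-0.25,0,0.1],[-0.05,0,-0.17,0,0.1],[0,0,0,0,0.1],[0,0,0,0,0.1],[0,0,0,0,0.1]]'
```

```text
clock: 27.2
eef_pos: [0.4758, 0.091, 0.1979]
tool_rot: [-0.0, -0.004, 1.0, 0.0]
wrist_force: [-2.9, 0.1, 1.0]
finger_gap: 0.0203
clock: 27.7
eef_pos: [0.4731, 0.0909, 0.1868]
tool_rot: [0.001, -0.004, 1.0, -0.0]
wrist_force: [-0.6, 0.1, -0.1]
finger_gap: 0.02
```

```bash
python3 -m handwheel '[[0,0,0,0,0.2],[0,0,0,0,0.4],[0,0,0,0,0.6],[0,0,0,0,0.6],[0,0,0,0,0.6]]'
python3 -m handwheel '[[0,0,0.4,0,0.6],[0,0,0.7,0,0.6],[0,0,0.9,0,0.6],[0,0,0.9,0,0.6],[0,0,0,0,0.6]]'
python3 -m handwheel '[[-0.5,0,0.5,0,0.6],[-0.8,0,0,0,0.6],[-0.8,0,0,0,0.6],[0,0,0,0,0.6],[0,0,0,0,0.6]]'
python3 - <<'E'
from h import *
import pickle
snap('wrist','w19.png')
c=cam('top');snap('top','t19.png');snap('scene','s19.png')
b=cv2.imread('pics/t19.png');cv2.imwrite('pics/t19c.png',cv2.resize(b[140:290,200:500],None,fx=2.6,fy=2.6,interpolation=cv2.INTER_CUBIC))
b=cv2.imread('pics/s19.png');cv2.imwrite('pics/s19c.png',cv2.resize(b[140:290,180:400],None,fx=3.5,fy=3.5,interpolation=cv2.INTER_CUBIC))
print(r.sense()['eef_pos'])
E
```

```text
clock: 28.2
eef_pos: [0.4726, 0.0909, 0.1864]
tool_rot: [0.0, -0.004, 1.0, -0.0]
wrist_force: [0.6, -0.2, -0.4]
finger_gap: 0.05
clock: 28.7
eef_pos: [0.4747, 0.0909, 0.2781]
tool_rot: [0.004, -0.004, 1.0, -0.0]
wrist_force: [0.3, 0.5, 0.3]
finger_gap: 0.0531
clock: 29.2
eef_pos: [0.4096, 0.0909, 0.2884]
tool_rot: [0.0, -0.004, 1.0, -0.0]
wrist_force: [0.2, -0.2, -1.0]
finger_gap: 0.053
[0.41026947 0.09077704 0.28835328]
```

View pics/w19.png

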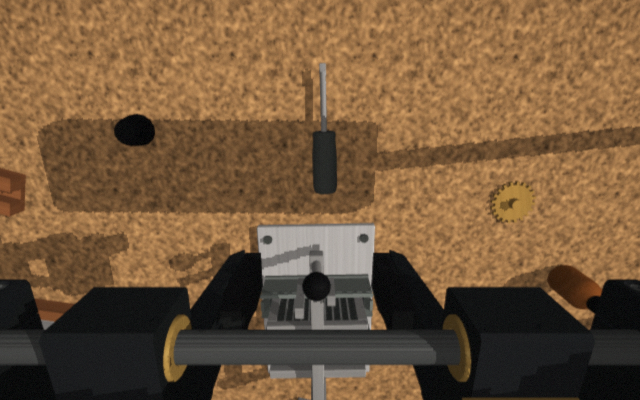

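View pics/t19c.png

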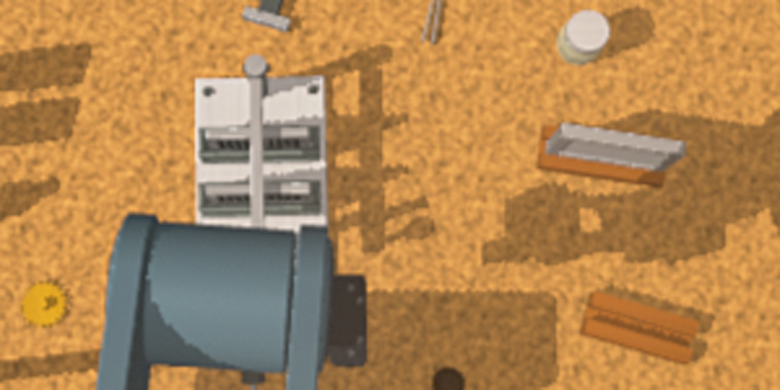

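View pics/s19c.png

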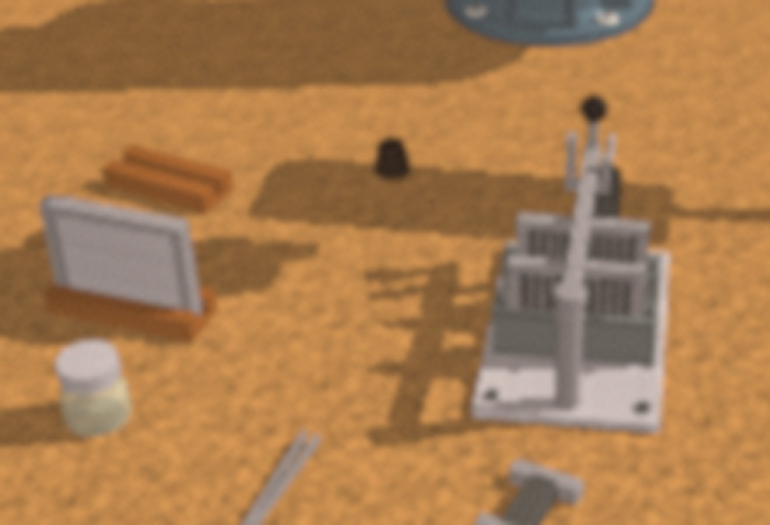

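The bar lies between the cheeks and both cassettes are home. One last check compares the ball's scene pixel with the start, where the bar was closed.

Run:
```python
import cv2,numpy as np
from h import *
def ball(f):
    g=cv2.cvtColor(cv2.imread(f),cv2.COLOR_BGR2GRAY)[155:182,335:362]
    y,x=np.where(g<60);return x.mean()+335,y.mean()+155,len(x)
for f in('pics/scene0.png','pics/s19.png'): print(ball(f))
c=cam('scene')
p=[.4731,.0905,.14];print(proj(c,p),proj(c,[.471,.0905,.152]),proj(c,[.473,.0955,.14]))
```

```text
(np.float64(348.0), np.float64(170.70833333333334), 24)
(np.float64(349.0), np.float64(170.72727272727272), 22)
(np.float64(349.41985552560124), np.float64(171.29971681139352)) (np.float64(349.637484066739), np.float64(167.08909229988095)) (np.float64(351.2520117081087), np.float64(171.41178145095802))
```

Run:
```python
from workcell import r
print(r.sign_off())
```

```text
the job is handed in; nothing more can be done
None
```

I loaded the smaller cassette into the carrier's empty slot (the one nearer the robot), closed the latch bar over it, and handed the job in at about 29 s. No verdict was reported.

- **Latch opened:** I lifted the bar by its ball to about 0.25 rad, swung it to about 1.05 rad and let go. It stayed open.
- **Cassette loaded:** I lowered it in the grip until it met the slot floor, with about 7 N upward at tool height 0.1397 m (about 0.139 m expected). Then I opened the fingers and backed off. In the wrist picture its top edge looked level with, and as long as, the loaded cassette's.
- **Latch closed:** I lifted the bar over the keeper, lowered it into the notch and released it. In the scene picture the ball's row is the same as at the start (170.7 px). Its column is 1 px off, within the notch's free play.
- **Everything else:** The last pictures show the big cassette upright in its stand, with the other bench items I could see in place. The gripper is clear above the bench.

**Disagreements:** The top camera put the carrier about 5 mm nearer the robot than the wrist camera did; I used the wrist camera. The wrist camera also read about 1 mm off along the jaws, which I corrected before inserting the cassette.

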